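Start the leak logger and mount it in the strut

ROBOT

A 7-joint arm with a two-finger parallel gripper is mounted at the origin on the work surface. World frame = base frame: x ahead of the robot, y to its left, z up, the work surface at z = 0. Lengths are in m, angles in rad, forces in N, time in s.
With the tool pointing down it reaches from about 0.425 to 0.875 m from the base axis. Payload 8.4 kg.
Tool frame: the origin (TCP) lies midway between the tips of the shut fingers; the grasp point (between the pads) lies 19 mm behind it (bot.hold_point_z is the distance from the TCP to the grasp point, in m); z points along the fingers, y is the direction in which the jaws open and shut (so a half turn about z gives the same grasp; the last joint's range is limited). The gripper opens to 87 mm and grips with 3 to 60 N. Pads are 19 mm wide; open, the fingers measure 117 mm over their backs; the gripper's body (75 mm by 190 mm) begins 51 mm behind the grasp point.
Start: joints at [-1.271, 0.333, 0.04, 1.465, -0.013, 1.343, -0.059], TCP at [0.252, 0.599, 0.223] pointing down, gripper open.
Joint ranges: [-2.58, 2.58], [-0.38, 2.09], [-1.3, 1.39], [0.25, 2.4], [-1.5, 4.64], [0.08, 2.09], [-2.65, 2.65]. Speed limits (rad/s): [2.22, 2.22, 2.79, 2.79, 3.14, 3.14, 3.14].

INTERFACE

Orientations are given as a rotation vector (axis times angle).
In Python, from station import bot gives the robot as it stands.
- The arm moves only by the tool jog_arm, never from a script. Its argument "plan" is a list of rows, each a list of 3 entries, a list of its own where there are three numbers: the finger opening in mm, from 0 to 87, then the shift along the tool's x, y, z in mm, then the turn, a rotation vector about the tool's x, y, z in rad. A call has 1 to 12 rows; each row shifts and turns the pose as measured when the row begins, along the tool's axes as they then stand; what a row does not reach is not made up. A row lasts 1/10 s, in which the tool goes at most 50 mm and 8.59 degrees, less where a joint would pass 70% of its speed; a pose out of reach is approached as far as the arm can. A call with a gripper value outside its range is refused whole. The fingers move at their own pace and stop on an object; "force" is the grip in N (left out, the last holds). Time passes only in rows, so rows that do not move let the fingers close. It gives the time, the measured TCP pose, the force and the opening at its end, in the units of the state.
- bot.get_state(): the state, without advancing time (a new reading comes with each control period).
- bot.capture(name): name is "side" or "top" or "wrist"; returns a dict with "img" (420x560x3 uint8, blue, green, red), "K" (3x3 intrinsics, pixels), "extrinsics" (4x4, takes a point from camera to world coordinates); the wrist camera has in their place "T_tool_cam" (4x4, takes a point from camera to tool coordinates, whose origin is the TCP and whose axes are the flange's). Camera axes: x right, y up, looking along -z (the intrinsics and any distortion apply to the point x, -y, -z); pixel columns grow to the right and rows downward; lengths in m; the calibration is good to about 2 mm. A picture is of the moment at which its call begins: read the wrist's pose just before it. There is no depth.
- bot.close_job(): hands the job in, once; it reports no verdict.
The state is a dict: "t": time; "joints": joint angles; "joint_vel": joint speeds; "joint_efforts": joint torques, N m; "position": TCP position; "eef_rot": TCP orientation; "ft_force": force on the tool from outside, world axes, zero at the start; "moment": the same for the moment, N m; "gripper_width": finger opening in m.
Only numpy, scipy, OpenCV 4.12 (cv2) and the standard library are available. Lean on these libraries where they do the work, as an engineer would, in place of code of your own. Each camera call takes 0.05 s, during which the arm holds its last target.

TASK

Take the leak logger out of its cradle and switch it on by pushing the button under its foot fully home against the round steel pad on the bench, keeping hold of it upright. Then mount it on the slotted strut: lower its hammer-head foot through the slot, give it a quarter turn so that the head lies square across the slot under the lips, and let go with its flange resting flat on the strut. Leave the bottle, the jar and the spanner where they are.

Things in the scene. Friction and masses are not known exactly. Their poses are not given: they have to be found in the camera images.
- logger_grip (a point): Centre of the leak logger's white upright block (36 x 36 mm, 56 mm tall, 0.2-0.35 kg in all), the place to grip, on any two opposite faces. z up the device. Below this point: black flange of 52 mm diameter, underside at 34 mm; neck of 16 mm diameter to 43 mm; hammer head 43 to 51 mm; button's end at 63 mm (out) or 55 mm (in). It starts upright, hung in the cradle by its flange.
- logger_foot (a point): Centre of the logger's steel hammer head, 47 mm below logger_grip on the same axis. The head is 40 mm long (x), 20 mm wide (y) and 8 mm thick (z, up); its sides are parallel to those of the white block.
- plunger (a joint): Round steel button, 14 mm diameter, at the logger's lower end, in m: 0 = out, 12 mm proud of the head; 0.008 = fully in, 4 mm proud. About 8 N along the device's axis moves it and it stays where it is left. As it goes in, a steel pin rises from flush to 8 mm out of the block's top.
- cradle: Fixed grey cradle block, 100 mm along x, 80 mm along y, 45 mm high, origin at the centre of its underside; a 50 (x) by 30 (y) mm opening goes straight through it from the top. The logger's flange rests on the top, its foot hangs in the opening; it lifts straight out.
- pad_top (a point): Centre of the top of the fixed round steel pad, 90 mm diameter, 12 mm high, screwed to the bench: the surface to push the button against.
- rail_slot (a point): Fixed aluminium slotted strut, 240 x 60 mm, 52 mm high, black end caps. Point: middle of the slot, level with the lips' top; x along the slot, y across, z up. Slot 26 mm wide, full length; lips 4 mm thick; space below 54 mm wide, 45 mm deep: head turns freely, button touches nothing. With flange on lips, the head is 5 mm below them. Any place along it will do, the middle is easiest.
- bottle: Bystander: amber bottle, 54 mm diameter, 105 mm tall, origin at the centre of its underside.
- jar: Bystander: low white jar, 60 mm diameter, 75 mm tall, origin at the centre of its underside.
- spanner: Bystander: steel spanner, 160 mm long, lying along its x; origin under its middle.
Mind the look-alikes: they are no part of the job. Leave any pink look-alike of the part that bears logger_grip alone.

How it is judged:
By the outcome, as a careful person would: the job done as asked, in the order asked, and still so for the second after the job is handed in, with the robot touching nothing.
It also fails if it takes over 54 s, if anything falls off the work surface, if the arm or the gripper's body presses on something with over 40 N, if the wrist force passes 120 N, or if a joint passes its speed limit or range.

## Working session

There is one attempt and no reset: what is moved stays moved. The work goes in short steps, Python scripts to look and compute and a tool call to move; the robot and the scene stay as the last step left them, time stands still between calls to the robot, and variables do not carry over. Pictures are saved under pics/ and viewed, and the job is handed in when it is done.

Besides the shell and the picture viewer there is one more tool, called after "Emit:" in YAML: its name, and indented under it one key for each argument. jog_arm: Moves the arm, as the interface text tells. Its arguments: {"type":"object","properties":{"plan":{"type":"array","items":{"type":"array"}},"force":{"type":"number"}},"required":["plan"]}

```bash
mkdir -p pics; ls
cat > h.py <<'E'
import numpy as np,cv2,pickle
from scipy.spatial.transform import Rotation as R
from station import bot
def snap(name,fn):
    s=bot.get_state(); c=bot.capture(name); cv2.imwrite('pics/'+fn+'.png',c['img'])
    if name=='wrist':
        T=np.eye(4);T[:3,:3]=R.from_rotvec(s['eef_rot']).as_matrix();T[:3,3]=s['position']
        c['E']=T@np.array(c['T_tool_cam'])
    else: c['E']=np.array(c['extrinsics'])
    pickle.dump({k:v for k,v in c.items()},open('pics/'+fn+'.pkl','wb'))
    return c
def load(fn): return pickle.load(open('pics/'+fn+'.pkl','rb'))
def ray(c,u,v):
    p=np.linalg.inv(c['K'])@np.array([u,v,1.]); d=np.array([p[0],-p[1],-p[2]])
    d=c['E'][:3,:3]@d; return c['E'][:3,3],d/np.linalg.norm(d)
def onz(c,u,v,z):
    o,d=ray(c,u,v); return o+d*(z-o[2])/d[2]
def proj(c,P):
    q=np.linalg.inv(c['E'])@np.append(P,1); q=c['K']@np.array([q[0],-q[1],-q[2]]); return q[:2]/q[2]
E
python3 - <<'E'
from h import *
for n in ['side','top','wrist']:
    c=snap(n,n+'0'); print(n,{k:(v if k!='img' else 0) for k,v in c.items()})
print(bot.get_state())
E
```

```text
pics
side {'img': 0, 'K': array([[411.16832866,   0.        , 276.91820832],
       [  0.        , 411.16832866, 208.76369081],
       [  0.        ,   0.        ,   1.        ]]), 'extrinsics': array([[ 0.75264422,  0.49283053, -0.43662884,  0.13343257],
       [-0.65834063,  0.55250999, -0.51119499, -0.5390598 ],
       [-0.0106907 ,  0.67219846,  0.74029382,  0.76476744],
       [ 0.        ,  0.        ,  0.        ,  1.        ]]), 'E': array([[ 0.75264422,  0.49283053, -0.43662884,  0.13343257],
       [-0.65834063,  0.55250999, -0.51119499, -0.5390598 ],
       [-0.0106907 ,  0.67219846,  0.74029382,  0.76476744],
       [ 0.        ,  0.        ,  0.        ,  1.        ]])}
top {'img': 0, 'K': array([[434.16986327,   0.        , 272.91301083],
       [  0.        , 434.16986327, 207.31680712],
       [  0.        ,   0.        ,   1.        ]]), 'extrinsics': array([[ 0.0197087 ,  0.99706267, -0.0740108 ,  0.48568418],
       [-0.99980286,  0.019476  , -0.00386447, -0.05468729],
       [-0.00241169,  0.07407238,  0.99724995,  1.16953206],
       [ 0.        ,  0.        ,  0
[... 1073 characters left out ...]
 'joints': array([-1.27124061,  0.33373684,  0.03984756,  1.46604541, -0.01342085,
        1.34332959, -0.05853505]), 'joint_vel': array([-1.53503478e-03, -1.87908540e-03, -8.54430309e-04, -2.53263566e-03,
        8.28292084e-05, -2.50441567e-04, -2.15110609e-03]), 'joint_efforts': array([ 2.78731852e-03, -6.56834435e+01,  1.33726235e+00, -4.04112017e+01,
       -5.97595191e-02,  4.17626160e-02,  8.79820163e-05]), 'position': array([0.25223184, 0.59866564, 0.22188196]), 'eef_rot': array([-6.22228309e-01, -3.07915479e+00,  1.94491296e-03]), 'ft_force': array([-0.34973774, -0.00408192, -0.66595602]), 'moment': array([ 0.00619726, -0.0115502 ,  0.03143117]), 'gripper_width': 0.0867647816483649}
```

View pics/side0.png

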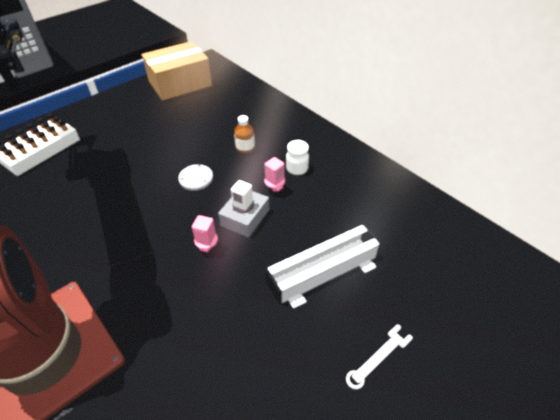

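View pics/top0.png

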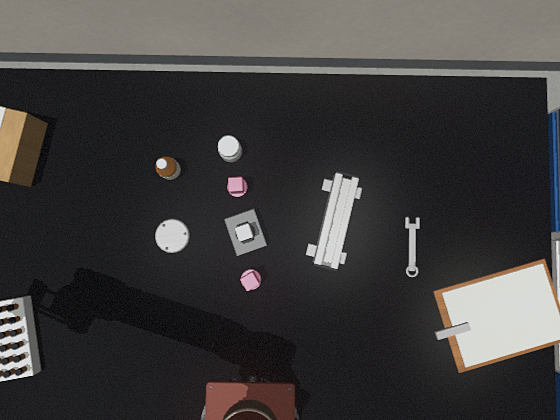

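View pics/wrist0.png

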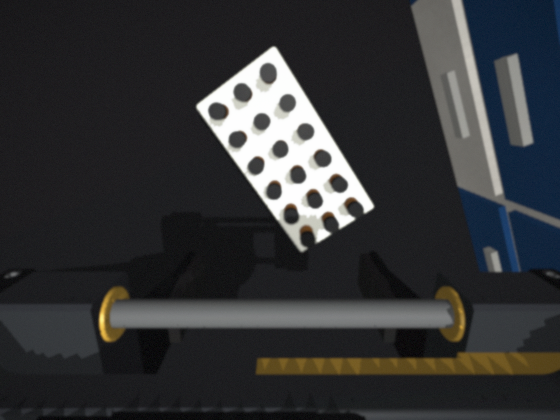

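The side view shows the logger (242,195) in the grey cradle, pad (196,177), strut (325,263) and two pink look-alikes on either side of the cradle. In the top view they sit at (245,232), (172,236) and (336,221). Next I'll zoom in.

Run:
```python
from h import *
c=load('top0'); im=c['img']
a=im[130:300,140:400]; cv2.imwrite('pics/z1.png',cv2.resize(a,None,fx=3,fy=3,interpolation=cv2.INTER_CUBIC))
s=load('side0')['img'][130:310,170:390]; cv2.imwrite('pics/z2.png',cv2.resize(s,None,fx=3.3,fy=3.3,interpolation=cv2.INTER_CUBIC))
for n,u,v,z in [('log',245,232,.107),('pad',172,236,.012),('rail',336,221,.052),('pink1',236,186,.03),('pink2',251,280,.03),('jar',229,148,.075),('bot',165,163,.105)]:
    print(n,onz(c,u,v,z).round(3))
```

```text
log [0.503 0.016 0.107]
pad [0.49  0.217 0.012]
rail [ 0.536 -0.213  0.052]
pink1 [0.625 0.048 0.03 ]
pink2 [0.38  0.003 0.03 ]
jar [0.717 0.065 0.075]
bot [0.67  0.219 0.105]
```

View pics/z1.png

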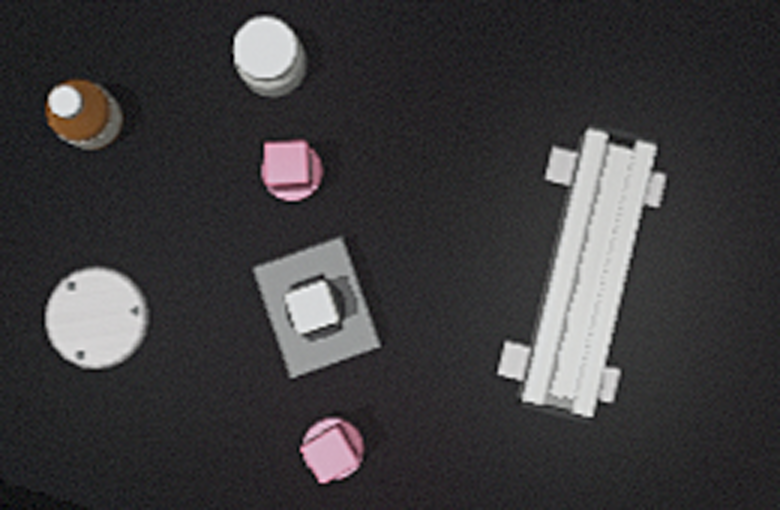

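View pics/z2.png

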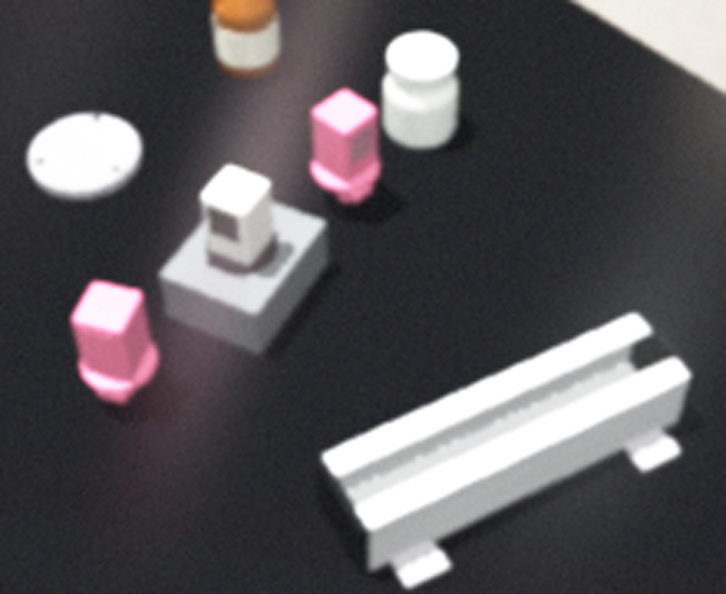

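```bash
cat > m.py <<'E'
from h import *
def poly(c,mask,z):
    cs,_=cv2.findContours(mask.astype(np.uint8),cv2.RETR_EXTERNAL,cv2.CHAIN_APPROX_NONE)
    k=max(cs,key=cv2.contourArea)[:,0,:]
    W=np.array([onz(c,u,v,z)[:2] for u,v in k])
    (x,y),(w,h),a=cv2.minAreaRect((W*1000).astype(np.float32))
    return k.mean(0),len(k),(x,y,w,h,a)
E
python3 - <<'E'
from m import *
c=load('top0'); im=c['img'];g=im.min(2).astype(int)
def box(x0,y0,x1,y1,m):
    r=np.zeros_like(m);r[y0:y1,x0:x1]=m[y0:y1,x0:x1];return r
print(g[225:242,232:260])
print('logger',poly(c,box(228,218,262,250,g>175),.107))
print('cradle',poly(c,box(222,205,270,260,g>85),.045))
print('pad',poly(c,box(150,215,192,256,g>110),.012))
print('rail',poly(c,box(305,165,365,275,g>100),.052))
hsv=cv2.cvtColor(im,cv2.COLOR_BGR2HSV)
E
```

```text
[[154 152 154 156 124  58  33  60 105 125 137 206 229 226 222 226 194 106
   49  49  87 104  97  96  84 138 167 123]
 [150 152 152 149 116  96 114 142 200 229 226 222 217 215 213 218 214 160
   64  43  51  82  99  95  92 131 163 131]
 [152 152 149 140 150 190 221 227 221 217 217 214 214 213 213 216 220 174
   72  49  41  44  88  99  94  88 142 142]
 [152 152 144 201 224 222 218 215 214 213 213 213 214 213 213 214 219 196
  115  53  42  38  79 100  99  92 134 165]
 [152 153 133 199 221 214 213 214 212 212 213 212 212 214 212 213 217 217
  163  61  50  51  56  83 100  98  90 140]
 [153 152 145 194 218 216 213 213 213 213 213 213 213 212 211 211 214 221
  175  73  52  46  51  90 102  96  87 140]
 [152 150 152 134 195 217 213 213 212 213 211 213 213 213 213 213 214 219
  195 120  50  42  39  88 100  97  88 140]
 [151 152 153 103 190 221 215 213 214 212 211 214 213 213 213 212 214 217
  219 164  63  48  41  84  97 102  88 138]
 [151 152 156 105 185 220 216 212 213 214 213 213 213 213 213 211 212 214
  223 176  76  52  39  84  99  94  87 137]
 [153 152 157 113 100 200 219 213 213 213 212 2
[... 773 characters left out ...]
[137 159 154 152 155 155 149 164 132  71  44  52  73  73  72  72  72  84
   97 134 160 161 153 152 152 152 153 152]]
logger (array([243.18367347, 232.24489796]), 49, (502.0401916503906, 20.727096557617188, 34.02212905883789, 34.821685791015625, 19.581787109375))
cradle (array([244.83969466, 232.16030534]), 131, (503.8056640625, 21.03179931640625, 101.15409088134766, 82.31822204589844, 20.790189743041992))
pad (array([171.61290323, 235.3655914 ]), 93, (491.76690673828125, 218.00564575195312, 87.60697937011719, 87.37387084960938, 64.89402770996094))
rail (array([334.44405594, 220.1013986 ]), 286, (540.5103759765625, -208.49647521972656, 102.0477523803711, 241.84556579589844, 77.1148452758789))
```

Emit:
jog_arm:
  plan:
    - [87,[0,0,0],[0,0,-0.1]]
    - [87,[0,-30,0],[0,0,-0.13]]
    - [87,[0,-30,0],[0,0,-0.13]]
    - [87,[0,-30,0],[0,0,-0.13]]
    - [87,[0,-30,0],[0,0,-0.13]]
    - [87,[0,-30,0],[0,0,-0.13]]
    - [87,[0,-45,0],[0,0,0]]
    - [87,[0,-45,0],[0,0,0]]
    - [87,[0,-45,0],[0,0,0]]
    - [87,[0,-45,0],[0,0,0]]
    - [87,[0,-45,0],[0,0,0]]
    - [87,[0,-45,0],[0,0,0]]

```text
t: 1.35
position: [0.3476, 0.1898, 0.2184]
eef_rot: [0.614, -3.077, 0.006]
ft_force: [0.3, 0.2, -0.2]
gripper_width: 0.087
```

```bash
cat > st.py <<'E'
from h import *
import sys
def go(x,y,z,yaw=None,s=None):
    s=s or bot.get_state(); M=R.from_rotvec(s['eef_rot']).as_matrix()
    d=M.T@(np.array([x,y,z])-s['position'])*1000
    yw=np.degrees(np.arctan2(M[1,1],M[0,1]))
    print('t',round(s['t'],2),'pos',s['position'].round(4),'yaw_y',yw.round(2),'tilt z',M[:,2].round(4),'F',s['ft_force'].round(1),'w',round(s['gripper_width'],4),'j',s['joints'].round(2))
    print('tool shift mm',d.round(1),'' if yaw is None else ('turn z rad',round(float(-np.radians((yaw-yw+180)%360-180)),4)))
if __name__=='__main__': go(*map(float,sys.argv[1:]))
E
python3 st.py .502 .020 .22 110.6
```

```text
t 1.35 pos [0.3476 0.1898 0.2184] yaw_y 112.58 tilt z [-0.0036 -0.0044 -1.    ] F [ 0.3  0.2 -0.2] w 0.087 j [-0.9  -0.21  0.24  2.04  0.05  1.31  1.3 ]
tool shift mm [ -77.4 -216.1   -1.4] ('turn z rad', 0.0345)
```

Emit:
jog_arm:
  plan:
    - [87,[-25,-30,0],[0,0,0.01]]
    - [87,[-20,-35,0],[0,0,0.01]]
    - [87,[-15,-40,0],[0,0,0.01]]
    - [87,[-10,-40,0],[0,0,0]]
    - [87,[-7,-40,0],[0,0,0]]
    - [87,[0,-30,0],[0,0,0]]
    - [87,[0,0,0],[0,0,0]]

```text
t: 2.05
position: [0.5027, 0.0029, 0.219]
eef_rot: [0.556, -3.091, 0.006]
ft_force: [0.1, 0.0, 0.1]
gripper_width: 0.087
```

```bash
python3 st.py .502 .020 .22 110.6; python3 -c "
from h import *
snap('wrist','w1')"
```

```text
t 2.05 pos [0.5027 0.0029 0.219 ] yaw_y 110.38 tilt z [-8.0e-04 -4.3e-03 -1.0e+00] F [0.1 0.  0.1] w 0.087 j [-0.67  0.02  0.59  1.85 -0.01  1.28  1.85]
tool shift mm [-5.4 16.3 -1.1] ('turn z rad', -0.0038)
```

View pics/w1.png

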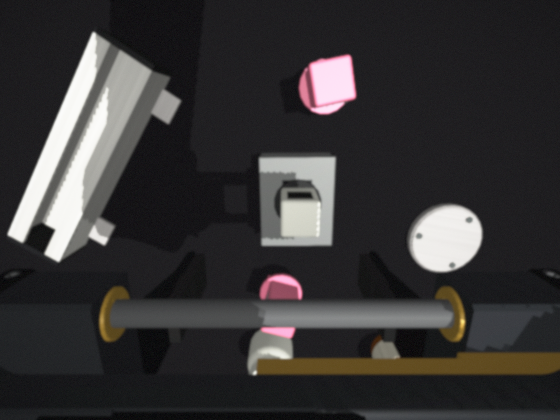

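The wrist view shows the logger's top at about (300,217) in the cradle (297,200), square to the jaws, with the strut at the left and the pad at (446,238).

Run:
```python
from m import *
c=load('w1'); im=c['img'];g=im.min(2).astype(int)
cv2.imwrite('pics/z3.png',cv2.resize(im[140:260,240:350],None,fx=5,fy=5,interpolation=cv2.INTER_CUBIC))
def box(x0,y0,x1,y1,m):
    r=np.zeros_like(m);r[y0:y1,x0:x1]=m[y0:y1,x0:x1];return r.astype(np.uint8)
print('cradle',poly(c,box(245,140,345,255,g>105),.045))
print('pad',poly(c,box(400,195,490,280,g>110),.012))
print(g[185:245:3,270:330:3])
```

```text
cradle (array([296.70716511, 200.4423676 ]), 321, (505.32647705078125, 18.88085174560547, 100.28141784667969, 80.95301818847656, 20.489702224731445))
pad (array([445.44897959, 238.02040816]), 196, (492.25439453125, 214.50991821289062, 88.55232238769531, 90.13269805908203, 20.463848114013672))
[[109 110 110 108  58  38  42  39  39  49  68  69  69  69  89 174 190 191
  191 190]
 [110 110 110  72  80  99  99  98  99 100 105 106 106 109 106 111 182 191
  190 190]
 [109 109  88  44 112 118  93  90  92  90  91  94  93  97 124 108 128 188
  186 190]
 [108 107  59  44 113 118  44  22  21  15  18  19  20  21 104 127  91 180
  188 188]
 [108 100  40  44 114 119  56  40  38  42  39  41  39  41  73 129  95 161
  188 188]
 [108  93  35  49 132 151 146 144 144 141 140 141 141 140 140 143 134 142
  186 187]
 [109  96  34  51 172 202 200 200 200 198 199 199 198 196 195 196 229 166
  186 185]
 [107  95  35  53 177 206 207 206 206 206 205 205 205 204 203 204 227 169
  184 185]
 [107 103  45  54 177 206 206 205 206 206 204 204 205 204 204 203 234 183
  185 184]
 [107 108  71  52 176 205 205 205 203 203
[... 194 characters left out ...]
 224 183
  181 182]
 [105 107 108 110 175 204 203 203 202 201 201 202 202 201 201 201 233 183
  181 182]
 [106 105 108 110 178 202 201 201 202 200 201 199 200 200 199 201 234 180
  181 181]
 [106 107 109 109 177 200 203 201 200 200 199 201 198 199 199 199 232 181
  179 179]
 [106 107 106 108 178 201 202 201 198 199 198 199 199 198 198 202 231 179
  179 179]
 [105 104 105 110 177 199 198 201 199 198 197 198 198 197 198 198 224 179
  178 180]
 [104 107 104 105 140 163 166 167 176 183 183 183 183 182 177 185 197 179
  178 177]
 [156 160 152 162 150 163 165 166 170 178 176 177 179 177 177 177 178 178
  178 177]
 [177 175 175 175 176 176 176 177 178 177 177 177 176 177 177 177 177 176
  177 178]]
```

View pics/z3.png

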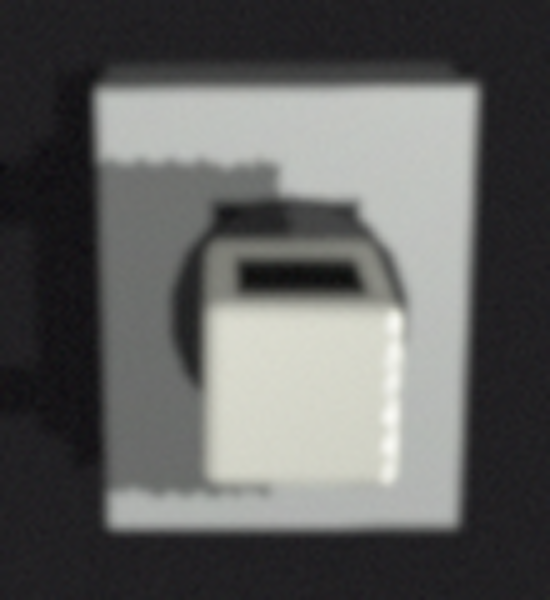

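```bash
python3 - <<'E'
from m import *
c=load('w1')
for u,v in [(300.3,218.6),(281,200.6),(320.5,200.6),(319,236.5),(281.5,236.5)]: print(onz(c,u,v,.107).round(4))
E
python3 st.py .504 .0185 .060 110.4
```

```text
[0.5031 0.019  0.107 ]
[ 0.4933 -0.0033  0.107 ]
[0.481  0.0298 0.107 ]
[0.5133 0.0417 0.107 ]
[0.5255 0.009  0.107 ]
t 2.1 pos [0.5021 0.0049 0.2188] yaw_y 110.48 tilt z [-0.0013 -0.0035 -1.    ] F [-0.1 -0.4 -0.1] w 0.0871 j [-0.67  0.02  0.59  1.85 -0.01  1.28  1.84]
tool shift mm [ -6.9  12.5 158.8] ('turn z rad', 0.0014)
```

Emit:
jog_arm:
  plan:
    - [87,[-6,13,10],[0,0,0]]
    - [87,[0,0,30],[0,0,0]]
    - [87,[0,0,30],[0,0,0]]
    - [87,[0,0,20],[0,0,0]]
    - [87,[0,0,0],[0,0,0]]
    - [87,[0,0,0],[0,0,0]]

```text
t: 2.7
position: [0.5003, 0.0324, 0.1231]
eef_rot: [0.576, -3.085, -0.002]
ft_force: [0.4, 0.7, 1.2]
gripper_width: 0.0867
```

```bash
python3 st.py .503 .0193 .060 110.4; python3 -c "
from h import *
snap('wrist','w2')"
```

```text
t 2.7 pos [0.5003 0.0324 0.1231] yaw_y 111.17 tilt z [-3.4e-03  5.0e-04 -1.0e+00] F [0.4 0.7 1.2] w 0.0867 j [-0.68  0.12  0.57  1.97 -0.07  1.08  1.86]
tool shift mm [  2.  -13.4  63.1] ('turn z rad', 0.0134)
```

View pics/w2.png

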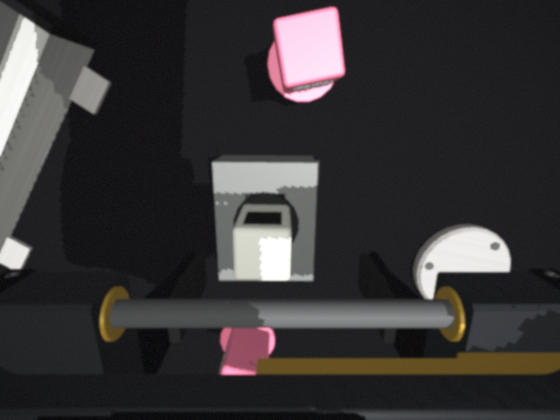

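Logger (263,240) is left of the jaw centre (282), so the tool overshot in y, as the pose says. Correcting gently.

Emit:
jog_arm:
  plan:
    - [87,[1,-8,0],[0,0,0.01]]
    - [87,[0,-3,0],[0,0,0]]
    - [87,[0,0,0],[0,0,0]]
    - [87,[0,0,0],[0,0,0]]

```text
t: 3.15
position: [0.5054, 0.0221, 0.1262]
eef_rot: [-0.561, 3.089, 0.004]
ft_force: [-0.8, -0.1, 0.7]
gripper_width: 0.087
```

```bash
python3 st.py .503 .0193 .060 110.4
```

```text
t 3.15 pos [0.5054 0.0221 0.1262] yaw_y 110.59 tilt z [ 0.0014  0.0027 -1.    ] F [-0.8 -0.1  0.7] w 0.087 j [-0.67  0.12  0.58  1.96 -0.08  1.09  1.87]
tool shift mm [ 3.3 -1.9 66.2] ('turn z rad', 0.0033)
```

Emit:
jog_arm:
  plan:
    - [87,[3,-2,12],[0,0,0]]
    - [87,[0,0,15],[0,0,0]]
    - [87,[0,0,15],[0,0,0]]
    - [87,[0,0,5],[0,0,0]]
    - [87,[0,0,0],[0,0,0]]
    - [87,[0,0,0],[0,0,0]]

```text
t: 3.75
position: [0.5028, 0.0181, 0.0761]
eef_rot: [-0.559, 3.089, 0.004]
ft_force: [-0.6, 1.0, 0.7]
gripper_width: 0.0871
```

```bash
python3 st.py .503 .0193 .060 110.4; python3 -c "
from h import *
snap('wrist','w3')"
```

```text
t 3.75 pos [0.5028 0.0181 0.0761] yaw_y 110.52 tilt z [ 0.002   0.0029 -1.    ] F [-0.6  1.   0.7] w 0.0871 j [-0.65  0.18  0.58  2.01 -0.12  0.98  1.92]
tool shift mm [-0.6  1.  16.1] ('turn z rad', 0.0021)
```

View pics/w3.png

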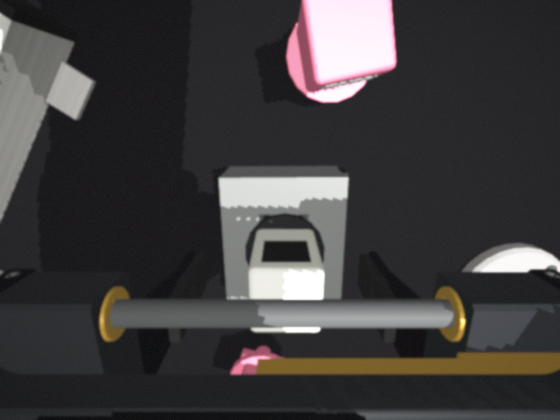

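Logger is now centred between the fingers (u 250–323). Down 15 mm and close.

Emit:
jog_arm:
  plan:
    - [87,[0,0,10],[0,0,0]]
    - [87,[0,0,5],[0,0,0]]
    - [87,[0,0,0],[0,0,0]]
    - [87,[0,0,0],[0,0,0]]

```text
t: 4.2
position: [0.5037, 0.0184, 0.0609]
eef_rot: [-0.559, 3.087, 0.005]
ft_force: [1.3, -0.1, 0.1]
gripper_width: 0.0873
```

```bash
python3 st.py .503 .0193 .060 110.4
```

```text
t 4.2 pos [0.5037 0.0184 0.0609] yaw_y 110.54 tilt z [ 0.0041  0.0037 -1.    ] F [ 1.3 -0.1  0.1] w 0.0873 j [-0.64  0.21  0.57  2.03 -0.14  0.94  1.94]
tool shift mm [0.3 1.1 0.9] ('turn z rad', 0.0024)
```

Emit:
jog_arm:
  plan:
    - [30,[0,0,0],[0,0,0]]
    - [30,[0,0,0],[0,0,0]]
    - [30,[0,0,0],[0,0,0]]
    - [30,[0,0,0],[0,0,0]]
    - [30,[0,0,0],[0,0,0]]
    - [30,[0,0,0],[0,0,0]]
  force: 45

```text
t: 4.8
position: [0.5041, 0.0185, 0.0616]
eef_rot: [-0.559, 3.086, 0.005]
ft_force: [0.3, -0.6, 0.9]
gripper_width: 0.0474
```

```bash
python3 st.py .503 .0193 .060 110.4
```

```text
t 4.8 pos [0.5041 0.0185 0.0616] yaw_y 110.54 tilt z [ 0.0051  0.0041 -1.    ] F [ 0.3 -0.6  0.9] w 0.0474 j [-0.64  0.2   0.57  2.02 -0.14  0.94  1.94]
tool shift mm [0.8 1.1 1.6] ('turn z rad', 0.0024)
```

Emit:
jog_arm:
  plan:
    - [30,[0,0,0],[0,0,0]]
    - [30,[0,0,0],[0,0,0]]
    - [30,[0,0,0],[0,0,0]]
    - [30,[0,0,0],[0,0,0]]
  force: 45

```text
t: 5.2
position: [0.5041, 0.0188, 0.0616]
eef_rot: [-0.559, 3.086, 0.005]
ft_force: [-0.6, 0.3, 0.4]
gripper_width: 0.036
```

```bash
python3 st.py .503 .0193 .060 110.4
```

```text
t 5.2 pos [0.5041 0.0188 0.0616] yaw_y 110.56 tilt z [ 0.005   0.0044 -1.    ] F [-0.6  0.3  0.4] w 0.036 j [-0.64  0.2   0.57  2.02 -0.14  0.94  1.94]
tool shift mm [0.9 0.8 1.6] ('turn z rad', 0.0027)
```

Gripped at 36 mm. Lifting.

Emit:
jog_arm:
  plan:
    - [30,[0,0,-8],[0,0,0]]
    - [30,[0,0,-12],[0,0,0]]
    - [30,[0,0,-15],[0,0,0]]
    - [30,[0,0,-15],[0,0,0]]
    - [30,[0,0,-10],[0,0,0]]
    - [30,[0,0,0],[0,0,0]]
  force: 45

```text
t: 5.8
position: [0.5027, 0.0175, 0.1261]
eef_rot: [-0.558, 3.088, 0.004]
ft_force: [-0.1, -0.3, -3.1]
gripper_width: 0.0354
```

```bash
python3 st.py .492 .216 .115 110.4; python3 -c "
from h import *
snap('side','s4')"
```

```text
t 5.8 pos [0.5027 0.0175 0.1261] yaw_y 110.49 tilt z [ 0.0033  0.0032 -1.    ] F [-0.1 -0.3 -3.1] w 0.0354 j [-0.67  0.11  0.58  1.97 -0.07  1.08  1.88]
tool shift mm [-59.4 189.6  11.7] ('turn z rad', 0.0015)
```

View pics/s4.png

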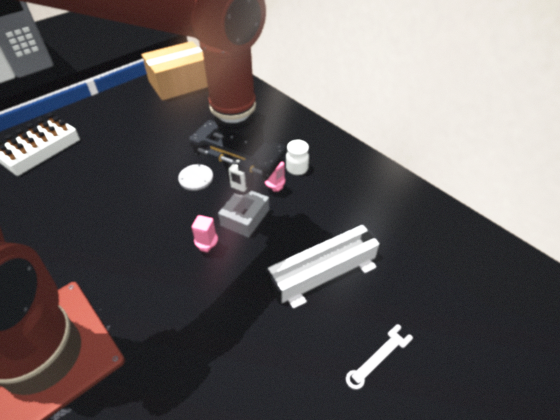

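The logger hangs in the gripper at (238,178), and the cradle is empty. Moving over the pad.

Emit:
jog_arm:
  plan:
    - [30,[-4,12,0],[0,0,0]]
    - [30,[-10,25,0],[0,0,0]]
    - [30,[-10,30,0],[0,0,0]]
    - [30,[-10,30,0],[0,0,0]]
    - [30,[-10,30,0],[0,0,0]]
    - [30,[-6,25,0],[0,0,0]]
    - [30,[-4,12,0],[0,0,0]]
    - [30,[0,0,0],[0,0,0]]
    - [30,[0,0,0],[0,0,0]]

```text
t: 6.75
position: [0.4904, 0.2003, 0.1197]
eef_rot: [0.558, -3.086, -0.001]
ft_force: [0.5, 0.1, -3.6]
gripper_width: 0.0356
```

```bash
python3 st.py .492 .216 .065 110.4
```

```text
t 6.75 pos [0.4904 0.2003 0.1197] yaw_y 110.49 tilt z [-5.9e-03 -7.0e-04 -1.0e+00] F [ 0.5  0.1 -3.6] w 0.0356 j [-0.87  0.18  0.45  1.9  -0.09  1.09  1.54]
tool shift mm [-7.3 14.1 54.7] ('turn z rad', 0.0016)
```

Emit:
jog_arm:
  plan:
    - [30,[-5,10,10],[0,-0.01,0]]
    - [30,[-2,3,15],[0,0,0]]
    - [30,[0,0,15],[0,0,0]]
    - [30,[0,0,8],[0,0,0]]
    - [30,[0,0,0],[0,0,0]]
    - [30,[0,0,0],[0,0,0]]

```text
t: 7.35
position: [0.494, 0.2112, 0.068]
eef_rot: [-0.544, 3.088, 0.002]
ft_force: [-0.5, 0.1, -2.1]
gripper_width: 0.0359
```

```bash
python3 st.py .492 .216 .0576 110.4; python3 -c "
from h import *
snap('side','s5')
snap('wrist','w5')"
```

```text
t 7.35 pos [0.494  0.2112 0.068 ] yaw_y 109.99 tilt z [ 0.0057  0.0024 -1.    ] F [-0.5  0.1 -2.1] w 0.0359 j [-0.87  0.25  0.43  1.94 -0.13  0.97  1.54]
tool shift mm [ 0.3  5.2 10.4] ('turn z rad', -0.0071)
```

View pics/w5.png

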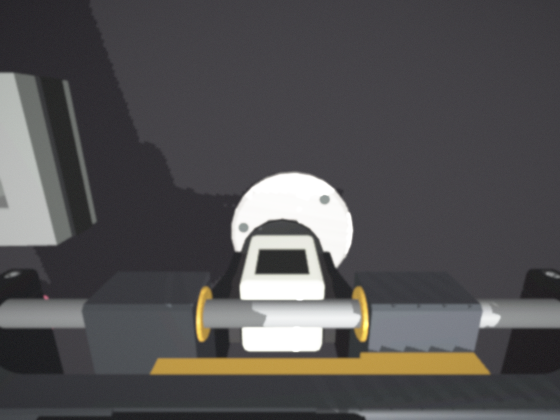

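The wrist view shows the logger held (282,290) above the pad centred near (291,225); laterally fine. Pressing down in steps.

Emit:
jog_arm:
  plan:
    - [30,[0,3,5],[0,0,0]]
    - [30,[0,0,4],[0,0,0]]
    - [30,[0,0,3],[0,0,0]]
    - [30,[0,0,3],[0,0,0]]
  force: 60

```text
t: 7.85
position: [0.4944, 0.2152, 0.0545]
eef_rot: [-0.544, 3.084, 0.005]
ft_force: [-2.9, -1.9, 5.5]
gripper_width: 0.0356
```

```bash
python3 st.py .492 .216 .0496 110.4
```

```text
t 7.85 pos [0.4944 0.2152 0.0545] yaw_y 110.0 tilt z [ 0.0089  0.0051 -0.9999] F [-2.9 -1.9  5.5] w 0.0356 j [-0.87  0.27  0.43  1.95 -0.14  0.94  1.55]
tool shift mm [2.  1.5 4.9] ('turn z rad', -0.007)
```

Emit:
jog_arm:
  plan:
    - [30,[0,0,3],[0,0,0]]
    - [30,[0,0,3],[0,0,0]]
    - [30,[0,0,3],[0,0,0]]

```text
t: 8.15
position: [0.4952, 0.2156, 0.0489]
eef_rot: [-0.543, 3.084, 0.008]
ft_force: [-14.8, -7.8, 51.3]
gripper_width: 0.0351
```

```bash
python3 st.py .492 .216 .0496 110.4
```

```text
t 8.15 pos [0.4952 0.2156 0.0489] yaw_y 109.97 tilt z [ 0.0086  0.007  -0.9999] F [-14.8  -7.8  51.3] w 0.0351 j [-0.86  0.28  0.43  1.95 -0.15  0.93  1.55]
tool shift mm [ 2.8  1.5 -0.7] ('turn z rad', -0.0074)
```

Force reached 51 N at the expected stop. Backing off, then checking the pin.

Emit:
jog_arm:
  plan:
    - [30,[0,0,-5],[0,0,0]]
    - [30,[0,0,-10],[0,0,0]]
    - [30,[0,0,-15],[0,0,0]]
    - [30,[0,0,-20],[0,0,0]]
    - [30,[0,0,-15],[0,0,0]]
    - [30,[0,0,0],[0,0,0]]
    - [30,[0,0,0],[0,0,0]]

```text
t: 8.85
position: [0.4946, 0.215, 0.1167]
eef_rot: [-0.543, 3.084, 0.009]
ft_force: [-0.7, 0.2, -3.8]
gripper_width: 0.0356
```

```bash
python3 st.py .504 .019 .115 110.4; python3 -c "
from h import *
a=snap('side','s6');b=snap('wrist','w6')
s=bot.get_state()
u,v=proj(a,s['position']).astype(int);print(u,v)
x=cv2.resize(a['img'][v-50:v+40,u-50:u+50],None,fx=5,fy=5,interpolation=cv2.INTER_CUBIC)
y=cv2.resize(b['img'][180:380,200:370],None,fx=450/200,fy=450/200,interpolation=cv2.INTER_CUBIC)
z=np.zeros((450,900,3),np.uint8);z[:,:500]=x;z[:,500:500+y.shape[1]]=y[:450];cv2.imwrite('pics/z6.png',z[:,:890-5])
cv2.imwrite('pics/z6.png',cv2.resize(z,(800,400)))"
```

```text
t 8.85 pos [0.4946 0.215  0.1167] yaw_y 109.96 tilt z [ 0.0091  0.0073 -0.9999] F [-0.7  0.2 -3.8] w 0.0356 j [-0.89  0.19  0.44  1.89 -0.1   1.07  1.51]
tool shift mm [  58.1 -187.5    0.3] ('turn z rad', -0.0077)
189 145
```

View pics/z6.png

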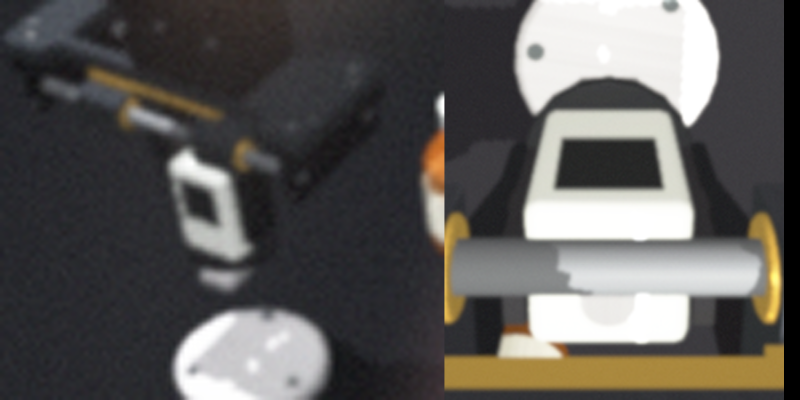

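The pin's round top shows under the gripper bar (605,310 in the crop), so the button is in. There was no slip: the TCP at the stop was within 1 mm of the prediction. Moving to the strut.

Emit:
jog_arm:
  plan:
    - [30,[4,-14,-8],[0,0,0]]
    - [30,[8,-28,-10],[0,0,0]]
    - [30,[10,-38,-5],[0,0,0]]
    - [30,[10,-40,0],[0,0,0]]
    - [30,[10,-40,0],[0,0,0]]
    - [30,[10,-40,0],[0,0,0]]
    - [30,[10,-40,0],[0,0,0]]
    - [30,[10,-40,0],[0,0,0]]
    - [30,[10,-40,0],[0,0,0]]
    - [30,[6,-25,0],[0,0,0]]
    - [30,[3,-12,0],[0,0,0]]
    - [30,[0,0,0],[0,0,0]]

```text
t: 10.15
position: [0.5244, -0.1782, 0.1368]
eef_rot: [-0.537, 3.093, 0.001]
ft_force: [0.0, 0.8, -3.3]
gripper_width: 0.0356
```

```bash
python3 st.py .536 -.214 .135 77.1
```

```text
t 10.15 pos [ 0.5244 -0.1782  0.1368] yaw_y 109.71 tilt z [ 0.0022  0.0012 -1.    ] F [ 0.   0.8 -3.3] w 0.0356 j [-0.38  0.24  0.73  1.84 -0.18  1.13  2.32]
tool shift mm [  1.2 -37.7   1.8] ('turn z rad', 0.5692)
```

Emit:
jog_arm:
  plan:
    - [30,[0,-6,0],[0,0,0.06]]
    - [30,[0,-10,0],[0,0,0.1]]
    - [30,[0,-10,0],[0,0,0.12]]
    - [30,[0,-6,0],[0,0,0.12]]
    - [30,[0,0,0],[0,0,0.1]]
    - [30,[0,0,0],[0,0,0.04]]
    - [30,[0,0,0],[0,0,0]]
    - [30,[0,0,0],[0,0,0]]

```text
t: 10.95
position: [0.5276, -0.2059, 0.135]
eef_rot: [-0.334, -3.119, -0.008]
ft_force: [0.0, 0.4, -3.0]
gripper_width: 0.0358
```

```bash
python3 st.py .536 -.214 .135 77.1; python3 -c "
from h import *
snap('wrist','w7');snap('top','t7');snap('side','s7')"
```

```text
t 10.95 pos [ 0.5276 -0.2059  0.135 ] yaw_y 77.76 tilt z [-0.0038  0.0057 -1.    ] F [ 0.   0.4 -3. ] w 0.0358 j [-0.4   0.3   0.83  1.81 -0.24  1.14  1.87]
tool shift mm [-9.9 -6.2 -0.1] ('turn z rad', 0.0116)
```

View pics/w7.png

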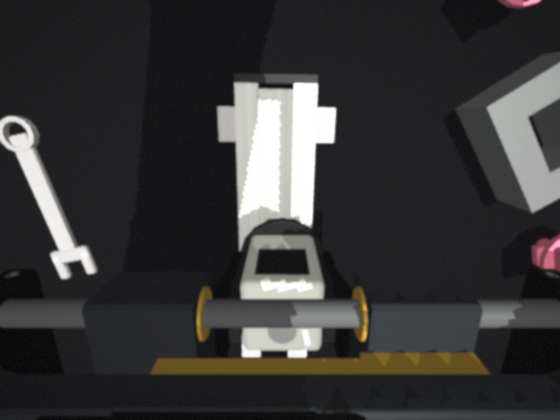

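View pics/s7.png

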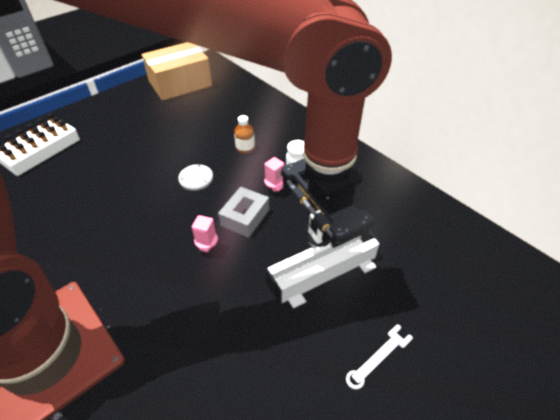

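The wrist view shows the strut's near half: outer lip edges at u≈236 and 318 and the slot between about 258 and 291.

Run:
```python
from h import *
c=load('w7');g=c['img'].min(2).astype(int)
for v in (90,100,150,160,170,180,190,200): print(v,list(g[v,228:328:1]))
cv2.imwrite('pics/z7.png',cv2.resize(c['img'][60:260,200:350],None,fx=4,fy=4,interpolation=cv2.INTER_CUBIC)[:600])
```

```text
90 [np.int64(21), np.int64(21), np.int64(20), np.int64(23), np.int64(36), np.int64(81), np.int64(137), np.int64(175), np.int64(190), np.int64(193), np.int64(194), np.int64(195), np.int64(195), np.int64(194), np.int64(193), np.int64(192), np.int64(195), np.int64(195), np.int64(197), np.int64(201), np.int64(202), np.int64(200), np.int64(201), np.int64(198), np.int64(197), np.int64(195), np.int64(194), np.int64(191), np.int64(186), np.int64(180), np.int64(184), np.int64(189), np.int64(191), np.int64(190), np.int64(191), np.int64(190), np.int64(190), np.int64(187), np.int64(187), np.int64(188), np.int64(186), np.int64(186), np.int64(185), np.int64(186), np.int64(184), np.int64(184), np.int64(184), np.int64(184), np.int64(186), np.int64(191), np.int64(190), np.int64(191), np.int64(189), np.int64(188), np.int64(185), np.int64(183), np.int64(182), np.int64(178), np.int64(179), np.int64(182), np.int64(182), np.int64(184), np.int64(184), np.int64(184), np.int64(199), np.int64(234), np.int64(252), np.int64(254), np.int64(255), np.int64(255), np.int64(255), np.int64(255), np.int64(255), np.int6
[... 10081 characters left out ...]
t64(199), np.int64(191), np.int64(190), np.int64(188), np.int64(188), np.int64(185), np.int64(186), np.int64(185), np.int64(184), np.int64(186), np.int64(207), np.int64(237), np.int64(250), np.int64(253), np.int64(254), np.int64(254), np.int64(254), np.int64(253), np.int64(253), np.int64(253), np.int64(253), np.int64(253), np.int64(253), np.int64(254), np.int64(254), np.int64(254), np.int64(254), np.int64(254), np.int64(254), np.int64(254), np.int64(254), np.int64(253), np.int64(235), np.int64(156), np.int64(80), np.int64(39), np.int64(36), np.int64(32), np.int64(33), np.int64(34), np.int64(35), np.int64(32), np.int64(37), np.int64(33), np.int64(32), np.int64(33), np.int64(34), np.int64(35)]
```

Run:
```python
import cv2
c=cv2.imread('pics/w7.png');cv2.imwrite('pics/z7.png',cv2.resize(c[60:210,200:350],None,fx=4,fy=4,interpolation=cv2.INTER_CUBIC))
```

```text
(no output)
```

View pics/z7.png

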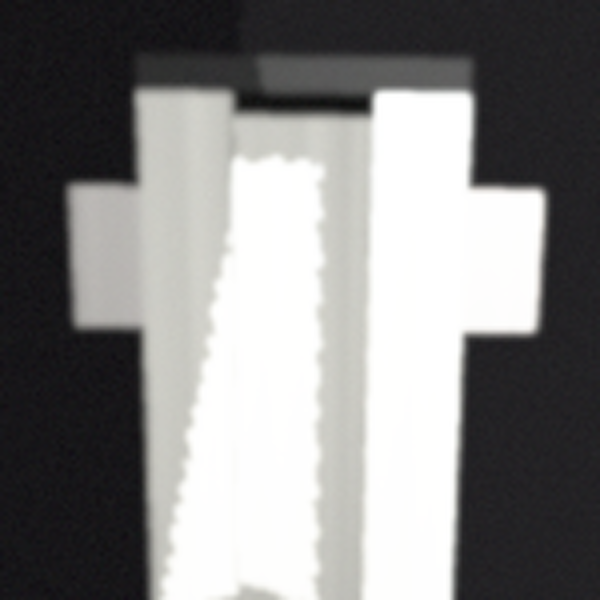

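Run:
```python
from h import *
c=load('w7')
P={}
for n,pts in {'Lo':[(233.5,90),(235.1,150),(236.9,200)],'Ro':[(317.85,90),(315.2,150),(313.2,200)],'Ri':[(292.6,90),(291.1,150),(290.3,200)],'Li':[(257.3,90),(258,150),(258.3,200)]}.items():
    W=np.array([onz(c,u+.0,v,.052)[:2] for u,v in pts]); P[n]=W
    d=W[0]-W[-1]; print(n,W.round(4).tolist(),'yaw',np.degrees(np.arctan2(-d[1],-d[0])).round(2))
d=np.array([np.cos(np.radians(-12.9)),np.sin(np.radians(-12.9))]);n=np.array([-d[1],d[0]])
for k in P: print(k,(P[k]@n).round(4))
print('top cam ctr',n@[.536,-.214])
e=onz(c,(233.5+318)/2,82,.052)[:2]; print('near end',e, 'ctr at', e+d*.12)
t=load('top0'); z=lambda u,v:onz(t,140+u/3,130+v/3,.052)[:2]
for u,v in [(586,128),(656,143),(594,417),(523,402)]:print(z(u,v).round(4),(n@z(u,v)).round(4))
# logger block top corners & TCP offset
s=c['E'];
```

```text
Lo [[0.4216, -0.2195], [0.4632, -0.2293], [0.5016, -0.238]] yaw -13.0
Ro [[0.4346, -0.1599], [0.4762, -0.1696], [0.5147, -0.1783]] yaw -12.95
Ri [[0.4307, -0.1778], [0.4723, -0.1876], [0.5108, -0.1962]] yaw -13.0
Li [[0.4253, -0.2027], [0.4669, -0.2123], [0.5053, -0.2213]] yaw -13.06
Lo [-0.1199 -0.1201 -0.12  ]
Ro [-0.0588 -0.059  -0.0589]
Ri [-0.0771 -0.0774 -0.0773]
Li [-0.1027 -0.1027 -0.1029]
top cam ctr -0.0889368333750515
near end [ 0.42288723 -0.18850681] ctr at [ 0.53985857 -0.21529682]
[ 0.662  -0.2106] -0.0575
[ 0.65   -0.2712] -0.1192
[ 0.414  -0.2196] -0.1217
[ 0.4255 -0.1591] -0.0601
```

Emit:
jog_arm:
  plan:
    - [30,[-5,-4,0],[0.002,-0.008,0.013]]
    - [30,[-3,-2,5],[0,0,0]]
    - [30,[0,0,10],[0,0,0]]
    - [30,[0,0,10],[0,0,0]]
    - [30,[0,0,5],[0,0,0]]
    - [30,[0,0,0],[0,0,0]]
    - [30,[0,0,0],[0,0,0]]

```text
t: 11.8
position: [0.5343, -0.2144, 0.1012]
eef_rot: [0.356, 3.119, 0.003]
ft_force: [-0.5, -0.2, -2.2]
gripper_width: 0.036
```

```bash
cat > rl.py <<'E'
from h import *
import st
s=bot.get_state();M=R.from_rotvec(s['eef_rot']).as_matrix()
a=np.radians(-13);d=np.array([np.cos(a),np.sin(a)]);n=np.array([-d[1],d[0]])
c=d*(d@[.538,-.215])+n*(-.0897)
print('target',c.round(4),'across err mm',((n@s['position'][:2]+.0897)*1000).round(2))
dev=M@np.array([.0062,-.0021,1]);e=M.T@(np.array([0,0,-1])-dev);print('turn to level',[-e[1].round(4),e[0].round(4)])
import sys
st.go(c[0],c[1],float(sys.argv[1]),float(sys.argv[2]),s)
E
python3 rl.py .0686 77
```

```text
target [ 0.5377 -0.2162] across err mm 0.99
turn to level [np.float64(0.0001), np.float64(-0.0039)]
t 11.8 pos [ 0.5343 -0.2144  0.1012] yaw_y 76.98 tilt z [ 0.0027  0.0016 -1.    ] F [-0.5 -0.2 -2.2] w 0.036 j [-0.36  0.36  0.81  1.83 -0.29  1.08  1.9 ]
tool shift mm [-3.7 -1.1 32.6] ('turn z rad', -0.0003)
```

Only 1 mm off centre, and the yaw is right. Lowering into the slot in two stages.

Emit:
jog_arm:
  plan:
    - [30,[-1,-1,6],[0,-0.003,0]]
    - [30,[0,0,6],[0,0,0]]
    - [30,[0,0,4],[0,0,0]]
    - [30,[0,0,0],[0,0,0]]

```text
t: 12.2
position: [0.5356, -0.2156, 0.0843]
eef_rot: [0.355, 3.115, 0.003]
ft_force: [0.3, -0.4, -2.6]
gripper_width: 0.0355
```

```bash
python3 rl.py .0686 77;  python3 -c "
from h import *
a=snap('side','s8')
s=bot.get_state()
u,v=proj(a,s['position']).astype(int);print(u,v)
x=cv2.resize(a['img'][v-50:v+50,u-60:u+60],None,fx=5,fy=5,interpolation=cv2.INTER_CUBIC)
cv2.imwrite('pics/z8.png',x)"
```

```text
target [ 0.5377 -0.2162] across err mm 0.12
turn to level [np.float64(0.0004), np.float64(0.0003)]
t 12.2 pos [ 0.5356 -0.2156  0.0843] yaw_y 77.0 tilt z [ 0.0069  0.001  -1.    ] F [ 0.3 -0.4 -2.6] w 0.0355 j [-0.35  0.38  0.8   1.84 -0.31  1.05  1.92]
tool shift mm [-2.1 -0.2 15.7] ('turn z rad', -0.0)
324 247
```

View pics/z8.png

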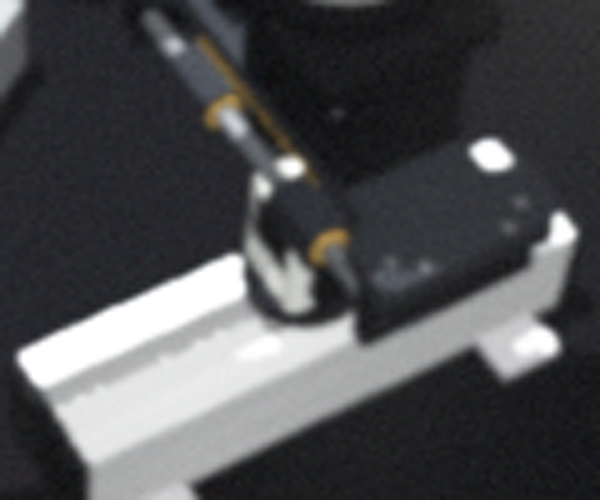

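Nothing is touching as the button enters the slot. Going down to about 1.5 mm above seating.

Emit:
jog_arm:
  plan:
    - [30,[-1,0,5],[0,0,0]]
    - [30,[0,0,5],[0,0,0]]
    - [30,[0,0,2],[0,0,0]]
    - [30,[0,0,1],[0,0,0]]
    - [30,[0,0,0],[0,0,0]]

```text
t: 12.75
position: [0.5371, -0.2159, 0.0707]
eef_rot: [0.355, 3.114, 0.003]
ft_force: [-0.4, -0.4, -3.2]
gripper_width: 0.0358
```

```bash
python3 rl.py .0700 77
```

```text
target [ 0.5377 -0.2162] across err mm 0.12
turn to level [np.float64(0.0004), np.float64(0.001)]
t 12.75 pos [ 0.5371 -0.2159  0.0707] yaw_y 77.0 tilt z [ 7.5e-03  8.0e-04 -1.0e+00] F [-0.4 -0.4 -3.2] w 0.0358 j [-0.34  0.4   0.79  1.85 -0.33  1.02  1.93]
tool shift mm [-0.7 -0.1  0.7] ('turn z rad', 0.0)
```

Now the quarter turn, first half.

Emit:
jog_arm:
  plan:
    - [30,[0,0,0],[0,0,0.06]]
    - [30,[0,0,0],[0,0,0.1]]
    - [30,[0,0,0],[0,0,0.12]]
    - [30,[0,0,0],[0,0,0.12]]
    - [30,[0,0,0],[0,0,0.12]]
    - [30,[0,0,0],[0,0,0.08]]
    - [30,[0,0,0],[0,0,0]]

```text
t: 13.45
position: [0.5378, -0.2161, 0.0718]
eef_rot: [1.292, 2.854, 0.007]
ft_force: [0.0, -0.6, -2.9]
gripper_width: 0.0354
```

```bash
python3 rl.py .0700 -13
```

```text
target [ 0.5377 -0.2162] across err mm 0.15
turn to level [np.float64(0.0056), np.float64(-0.0007)]
t 13.45 pos [ 0.5378 -0.2161  0.0718] yaw_y 41.29 tilt z [ 9.4e-03  9.0e-04 -1.0e+00] F [ 0.  -0.6 -2.9] w 0.0354 j [-0.44  0.45  0.93  1.85 -0.42  1.04  1.38]
tool shift mm [-0.1 -0.1  1.8] ('turn z rad', 0.9475)
```

Emit:
jog_arm:
  plan:
    - [30,[0,0,1],[0.004,0,0.06]]
    - [30,[0,0,0],[0,0,0.1]]
    - [30,[0,0,0],[0,0,0.12]]
    - [30,[0,0,0],[0,0,0.12]]
    - [30,[0,0,0],[0,0,0.12]]
    - [30,[0,0,0],[0,0,0.12]]
    - [30,[0,0,0],[0,0,0.1]]
    - [30,[0,0,0],[0,0,0.06]]
    - [30,[0,0,0],[0,0,0]]

```text
t: 14.35
position: [0.5388, -0.2155, 0.0718]
eef_rot: [2.31, 2.121, 0.009]
ft_force: [-0.5, -0.3, -3.3]
gripper_width: 0.0354
```

```bash
python3 rl.py .0700 -13
```

```text
target [ 0.5377 -0.2162] across err mm 0.95
turn to level [np.float64(0.0062), np.float64(-0.0063)]
t 14.35 pos [ 0.5388 -0.2155  0.0718] yaw_y -4.88 tilt z [ 8.3e-03 -6.0e-04 -1.0e+00] F [-0.5 -0.3 -3.3] w 0.0354 j [-0.55  0.54  1.11  1.85 -0.56  1.09  0.69]
tool shift mm [-0.8 -1.1  1.8] ('turn z rad', 0.1418)
```

Emit:
jog_arm:
  plan:
    - [30,[-0.5,-0.5,0],[0.006,-0.006,0.08]]
    - [30,[-0.5,0,0],[0,0,0.05]]
    - [30,[0,0,0],[0,0,0.01]]
    - [30,[0,0,0],[0,0,0]]

```text
t: 14.75
position: [0.5384, -0.2163, 0.0719]
eef_rot: [2.443, 1.967, -0.003]
ft_force: [0.3, 0.7, -2.8]
gripper_width: 0.0363
```

```bash
python3 rl.py .0700 -13
```

```text
target [ 0.5377 -0.2162] across err mm 0.11
turn to level [np.float64(0.0006), np.float64(-0.0014)]
t 14.75 pos [ 0.5384 -0.2163  0.0719] yaw_y -12.31 tilt z [ 0.0017 -0.0053 -1.    ] F [ 0.3  0.7 -2.8] w 0.0363 j [-0.57  0.57  1.14  1.85 -0.58  1.1   0.57]
tool shift mm [-0.1 -0.7  1.9] ('turn z rad', 0.012)
```

Yaw is nearly square. Finishing it and lowering to touch.

Emit:
jog_arm:
  plan:
    - [30,[0,0,1],[0,-0.001,0.012]]
    - [30,[0,0,1],[0,0,0]]
    - [30,[0,0,1],[0,0,0]]
    - [30,[0,0,0],[0,0,0]]

```text
t: 15.15
position: [0.5385, -0.2162, 0.0688]
eef_rot: [2.45, 1.958, -0.003]
ft_force: [-0.3, -0.2, -3.5]
gripper_width: 0.036
```

```bash
python3 rl.py .0686 -13
```

```text
target [ 0.5377 -0.2162] across err mm 0.2
turn to level [np.float64(0.0011), np.float64(-0.0011)]
t 15.15 pos [ 0.5385 -0.2162  0.0688] yaw_y -12.74 tilt z [ 0.002  -0.0057 -1.    ] F [-0.3 -0.2 -3.5] w 0.036 j [-0.57  0.57  1.14  1.85 -0.58  1.1   0.57]
tool shift mm [-0.2 -0.8  0.2] ('turn z rad', 0.0045)
```

Emit:
jog_arm:
  plan:
    - [30,[0,0,1],[0,0,0.004]]
    - [30,[0,0,1],[0,0,0]]

```text
t: 15.35
position: [0.5388, -0.2163, 0.0686]
eef_rot: [2.454, 1.954, -0.001]
ft_force: [-6.2, 5.6, 14.1]
gripper_width: 0.0361
```

```bash
python3 rl.py .0686 -13
```

```text
target [ 0.5377 -0.2162] across err mm 0.12
turn to level [np.float64(0.0012), np.float64(-0.0025)]
t 15.35 pos [ 0.5388 -0.2163  0.0686] yaw_y -12.96 tilt z [ 0.0024 -0.0044 -1.    ] F [-6.2  5.6 14.1] w 0.0361 j [-0.57  0.57  1.14  1.85 -0.59  1.1   0.57]
tool shift mm [-0.1 -1.1  0. ] ('turn z rad', 0.0007)
```

Flange seated at the predicted height with 14 N. Easing, then opening.

Emit:
jog_arm:
  plan:
    - [30,[0,0,0],[0,0,0]]
    - [42,[0,0,0],[0,0,0]]
    - [50,[0,0,0],[0,0,0]]
    - [60,[0,0,0],[0,0,0]]
    - [70,[0,0,0],[0,0,0]]
    - [70,[0,0,0],[0,0,0]]
    - [70,[0,0,0],[0,0,0]]
    - [70,[0,0,0],[0,0,0]]

```text
t: 16.15
position: [0.5397, -0.217, 0.0696]
eef_rot: [2.452, 1.953, 0.0]
ft_force: [-0.4, 0.0, 0.0]
gripper_width: 0.0693
```

```bash
python3 rl.py .0686 -13; python3 -c "
from h import *
snap('wrist','w9')"
```

```text
target [ 0.5377 -0.2162] across err mm -0.33
turn to level [np.float64(0.0035), np.float64(-0.0021)]
t 16.15 pos [ 0.5397 -0.217   0.0696] yaw_y -12.94 tilt z [ 0.0045 -0.0053 -1.    ] F [-0.4  0.   0. ] w 0.0693 j [-0.57  0.57  1.14  1.85 -0.58  1.1   0.57]
tool shift mm [ 0.3 -2.1  1. ] ('turn z rad', 0.001)
```

View pics/w9.png

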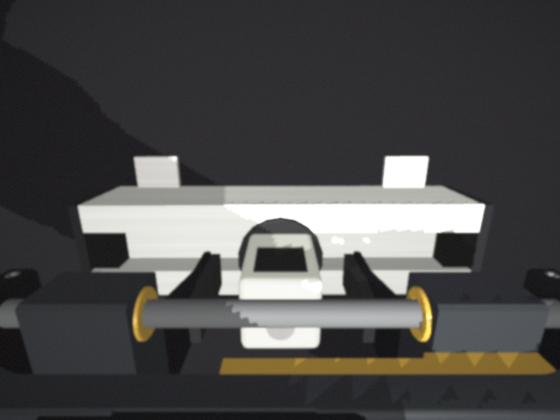

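The fingers are free on both sides (u≈210 and 355), and the logger stands square on the strut. Retreating straight up.

Emit:
jog_arm:
  plan:
    - [75,[0,0,-8],[0,0,0]]
    - [75,[0,0,-15],[0,0,0]]
    - [75,[0,0,-25],[0,0,0]]
    - [75,[0,0,-30],[0,0,0]]
    - [75,[0,0,-30],[0,0,0]]
    - [75,[0,0,-20],[0,0,0]]
    - [75,[0,0,0],[0,0,0]]
    - [75,[0,0,0],[0,0,0]]

```text
t: 17.0
position: [0.5386, -0.2179, 0.2093]
eef_rot: [2.453, 1.948, 0.002]
ft_force: [0.3, 0.8, 0.2]
gripper_width: 0.075
```

```bash
python3 rl.py .0686 -13; python3 -c "
from h import *
a=snap('wrist','w10');b=snap('side','s10');snap('top','t10')
x=cv2.resize(b['img'][180:310,240:400],None,fx=3.4,fy=3.4,interpolation=cv2.INTER_CUBIC);cv2.imwrite('pics/z10.png',x)"
```

```text
target [ 0.5377 -0.2162] across err mm -1.47
turn to level [np.float64(0.0059), np.float64(-0.0018)]
t 17.0 pos [ 0.5386 -0.2179  0.2093] yaw_y -13.1 tilt z [ 0.0068 -0.0061 -1.    ] F [0.3 0.8 0.2] w 0.075 j [-0.69  0.43  1.3   1.71 -0.43  1.33  0.46]
tool shift mm [  2.1  -2.4 140.7] ('turn z rad', -0.0017)
```

View pics/w10.png

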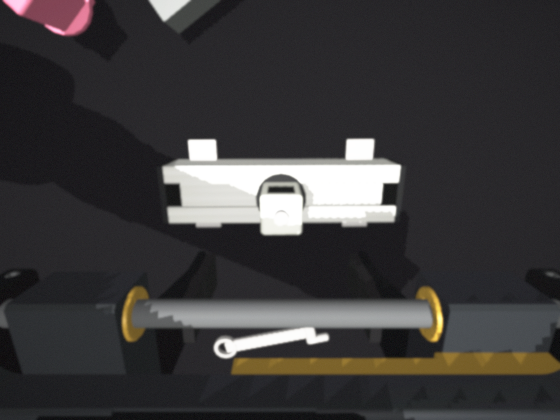

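View pics/z10.png

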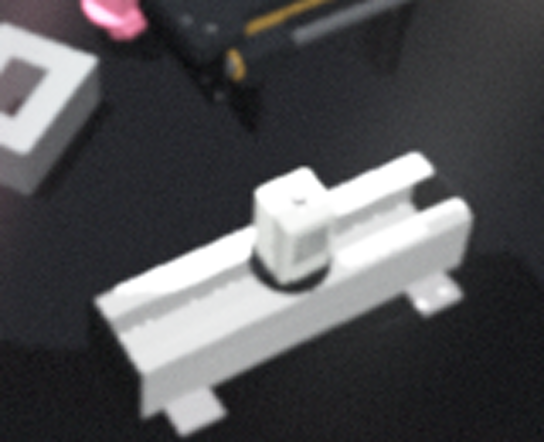

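View pics/s10.png

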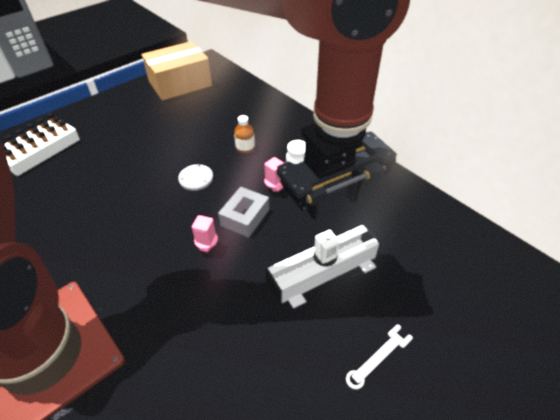

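The logger stands upright on the strut (325,245 in the side view), pin showing and gripper clear. The bystanders haven't moved. A closer look at the pin height and squareness.

Run:
```python
from h import *
a=load('w10');b=load('s10')
x=cv2.resize(a['img'][170:245,245:320],None,fx=5,fy=5,interpolation=cv2.INTER_CUBIC)
u,v=325,245
y=cv2.resize(b['img'][v-20:v+25,u-22:u+23],(375,375),interpolation=cv2.INTER_CUBIC)
cv2.imwrite('pics/z11.png',np.hstack([x,y]))
P=np.array([.5385,-.2165,0])
for z in (.114,.122):
    print(z,(proj(a,P+[0,0,z])-[245,170])*5,(proj(b,P+[0,0,z])-[u-22,v-20])*375/45+[375,0])
```

```text
0.114 [175.10526587 218.59367755] [571.53660366 112.66635361]
0.122 [175.25831242 233.24523185] [574.1762166   91.92590408]
```

View pics/z11.png

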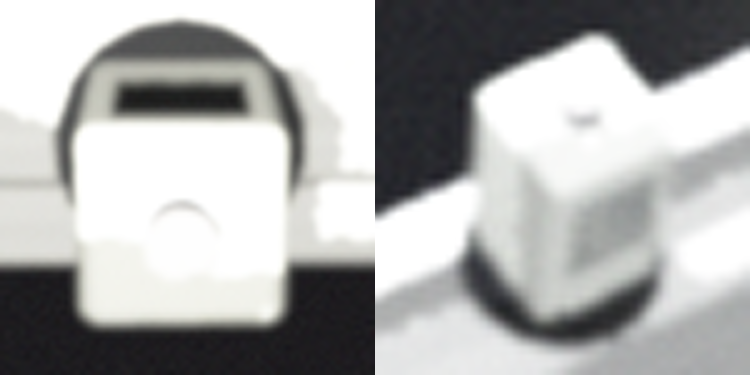

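The pin's top sits 15 px (in the crop) off the block's top centre, and 14.7 px is expected for 8 mm out. The block is square to the strut and the flange is flat on it.

```bash
python3 -c "
from station import bot
print(bot.close_job())"
```

```text
the job is handed in; nothing more can be done
None
```

The leak logger is switched on and mounted on the strut, and the job was handed in at about 17 s of the 54 s allowed; the hand-in reports no verdict.

- **Switching on:** I lifted the logger out of the cradle and pressed its button straight down on the pad until it stopped. The wrist force there was 51 N, within 1 mm of the predicted height. The last wrist picture shows the pin about 8 mm out of the block's top, so the button is fully home.
- **Mounting:** The foot went down through the slot without touching and turned a quarter turn. At release the tool was at -12.96°, against about -13° measured for the slot. The flange touched down at the predicted height with a net 14 N, and then I let go.
- **Last pictures:** The logger stands upright and square on the strut, with the gripper about 140 mm above where it let go and touching nothing. The bottle, jar, spanner and pink look-alikes appear to be where they were; I judged that by eye and did not measure it.

No check failed. The arm tended to overshoot or drift by a few millimetres (13 mm in the worst case, above the cradle), and I corrected that before gripping and before lowering into the slot.

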